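# Change the slot screen of the disc feeder

## Robot

A 7-joint arm with a two-finger parallel gripper is mounted at the origin on a cart in front of the work surface, level with it; the furniture and walls round the work are solid. World frame = base frame: x ahead of the robot, y to its left, z up, the work surface at z = 0. Lengths are in m, angles in degrees, forces in N, time in s.
With the tool pointing down it reaches from about 0.425 to 0.8 m from the base axis. Payload 8.3 kg.
Tool frame: the origin (TCP) lies on the centre line of the jaws, within the pads' length; the fingertips stand 22 mm ahead of it and the grasp point (between the pads) lies 3 mm ahead of it (manip.tip_reach is the distance from the TCP to the fingertips, in m); z points along the fingers, y is the line along which they close (so a half turn about z gives the same grasp; the last joint's range is limited). The gripper opens to 85 mm and grips with 20 to 120 N. Pads are 22 mm wide; open, the fingers measure 114 mm over their backs; the gripper's body (76 mm by 85 mm) begins 54 mm behind the grasp point. The pads swing forward as they close: fully open they stand 13 mm farther back than shut.
Start: joints at [-72.932, 21.967, 0.94, 78.501, -0.361, 79.538, -2.664], TCP at [0.221, 0.585, 0.253] pointing down, gripper open.
Joint ranges: [-169.22, 169.22], [-14.56, 117.87], [-87.37, 89.26], [10.42, 133.3], [-82.24, 262.24], [0.94, 117.77], [-172.7, 172.7]. Speed limits (degrees/s): [136.94, 136.94, 172.46, 172.46, 180, 180, 180].

## Interface

Orientations are given as a 3x3 rotation matrix whose columns are the frame's x, y, z axes.
In Python, from rig import monitor, viewer, manip, look_for, trace gives the robot as it stands. The module is installed in compiled form; this text tells all that it offers.
- The arm moves only by the shell command python3 -m jog 'ROWS' [FORCE]. ROWS is JSON, a list of rows, each an object with "twist": the turn, a rotation vector about the tool's x, y, z in units of 0.5 rad (1.0 is 0.5 rad), a list of three; "linear": the shift along the tool's x, y, z in units of 0.4 m (1.0 is 0.4 m), a list of three; "jaw": the opening, from -1 (shut) to 1 (fully open). A call has 1 to 20 rows; each row shifts and turns the commanded pose from where the row before left it, along the tool's axes as they then stand; what a row does not reach is not made up. A row lasts 1/12 s, in which the tool goes at most 41.7 mm and 7.16 degrees, less where a joint would pass 70% of its speed; a pose out of reach is approached as far as the arm can. A call with a number of a shift or a turn outside -1 to 1 is refused whole. A call with a gripper value outside its range is refused whole. The fingers move at their own pace and stop on an object; FORCE is the grip in N (left out, the last holds). Time passes only in rows, so rows that do not move let the fingers close. It gives the time, the measured TCP pose, the force, the opening and the grip force at its end, in the units of the state.
- monitor.observe(): the state, without advancing time (a new reading comes with each control period).
- viewer.capture(name): name is "scene" or "top"; returns (picture, depth): 400x640x3 uint8, red, green, blue; 400x640 float32, m along the optical axis (not along the pixel's ray), 0 where there is no reading.
- viewer.camera_model(name): a dict with "camera_matrix" (3x3 intrinsics, pixels), "R" (3x3) and "t" (3): a world point X has camera coordinates R X + t. Camera axes: x right, y down, z forward; pixel columns grow to the right and rows downward; lengths in m; the calibration is good to about 2 mm. A picture is of the moment at which its call begins. camera_model takes no time and is no camera call.
- manip.hand_in(): hands the job in; it is judged then, once.
Trained networks look in the newest picture that a camera, given by its name, has taken for a name from the list of things; names that differ only in an ending like _2 or _b are one class to them, and where a whole thing is asked for, a point or a joint stands for the part that bears it (a point fixed in the world has none). Each returns a list of dicts, best first, with "confidence" (0 to 1); they miss things now and then, are a little off and sometimes report something else, mostly with a low value. They report only what shows in the picture. A call takes as long as a camera call.
- look_for(label, camera): "at" ([x, y, z] in m, in world coordinates, good to about 4 mm: the middle of the surface that is visible of it).
- trace(label, camera): "mask" (400x640 bool, what is visible of it).
The state is a dict: "clock": time; "q": joint angles; "dq": joint speeds; "joint_efforts": joint torques, N m; "tool_pos": TCP position; "ee_rot": TCP orientation; "ft_force": force on the tool from outside, world axes, zero at the start; "ft_torque": the same for the moment, N m; "gripper_width": finger opening in m; "grip_force": force on a finger pad.
Only numpy, scipy, OpenCV 4.12 (cv2) and the standard library are available. Lean on these libraries where they do the work, as an engineer would, in place of code of your own. Each camera call takes 0.05 s, during which the arm holds its last target. There are 200 camera calls.

## Task

Change the slot screen of the green disc feeder. Draw the slide gate out by its black grip until it hits its end stop, lift the red-gripped screen up out of the chute and stand it fully down in the free middle slot of the wooden rack. Then take the green-gripped screen from the rack, lower it into the chute until it is fully seated and push the gate fully home; do not let a screen fall, and leave the blue-gripped screen and the tools alone.

Things in the scene. Friction and masses are not known exactly. Their poses are not given: they have to be found in the camera images.
- feeder: Disc feeder, fixed: green chute and funnel on a dark base plate 142 x 325 mm. Origin on the bench under the middle of the screen's place; z up. Its -y side has the gate's rails (to y = -197 mm), its +y side the open funnel (to y = +138, x = +-75 mm, rim 161 mm high). The chute's front wall (y = -52 mm) is 124 mm high.
- chute_seat (a point): Seat of the screen in the chute, 42 mm above the feeder's origin: where the middle of a fitted screen's lower edge rests. The screen stands with its width along the feeder's x in two upright channels, 7 mm wide, 94 mm between their ends, widening to 17 mm at their open mouths 82 mm above the seat.
- gate (a joint): How far the slide gate is drawn out (m), toward the feeder's -y: 0 fully home, 0.062 at its end stop. Stays where left; friction about 2.5 N. When home its level blade (52 x 4 mm, 73 mm above the bench) runs 14 mm through the window of the fitted screen, so the screen cannot be lifted until the gate is drawn, nor the gate closed unless the screen is fully down.
- gate_grip (a point): Middle of the gate's black upright grip plate, 12 mm below its top edge; moves with the gate. The plate is 10 mm thick along the feeder's y, 52 mm wide along its x, its top 127 mm above the bench; at home it stands 56 mm clear of the chute's front wall. The rails beside it are 80 mm high.
- rack: Wooden comb rack 126 x 216 mm, 86 mm high, fixed. Origin on the bench under its middle; z up. Three slots at y = -70, 0, +70 mm, each screen's width along the rack's x: grooves 8 mm wide, 97 mm between their ends, widening to 20 mm at their mouths 82 mm up, bottom 12 mm up. The middle slot is free at the start; the green and the blue screen stand in the outer two, either way round.
- screen_red: Slot screen now in the feeder: steel plate 90 mm wide (own x), 4 mm thick (own y), 0.15 to 0.31 kg, with upright slots and at its foot a window 60 x 12 mm for the gate's blade; along its top edge a red grip strip 80 mm long, 10 mm thick, 110 to 132 mm above its lower edge. Origin: middle of its lower edge; z up. Same from both faces.
- screen_green: The screen to be fitted: same sizes and origin, with finer slots and a green grip strip. Starts in an outer slot of the rack.
- screen_blue: A spare screen of the same size with a blue grip strip, in the other outer slot of the rack; it stays there.
- screwdriver: Screwdriver, 210 mm, red handle, lying on the bench; leave alone.
- spanner: Spanner, 173 mm, lying on the bench; leave alone.
- gauge_block: Grey slotted gauge block, 64 mm, on the bench; leave alone.

How it is judged (in metres and radians):
On the way, in this order (a step that is already met when the one before it is completed fails the run):
1. the gate is drawn out to its end stop, with the red screen still down in the chute (value of joint gate above 0.059 m and z of screen_red in the frame of feeder below 0.06 m), for 0.1 s.
2. the red screen is lifted clear of the chute (z of screen_red in the frame of feeder above 0.118 m), for 0.1 s.
3. the red screen stands fully down in the rack's middle slot, let go (z of screen_red in the frame of rack below 0.017 m and y of screen_red in the frame of rack between -0.006 and 0.006 m and x of screen_red in the frame of rack between -0.008 and 0.008 m and angle between screen_red's own z axis and vertical below 0.12 rad and contact force between the fingers and screen_red below 0.1 N), for 0.2 s.
4. the green screen is lifted clear of the rack (z of screen_green in the frame of rack above 0.08 m), for 0.1 s.
5. the green screen is fully seated in the chute (z of screen_green in the frame of feeder below 0.046 m and y of screen_green in the frame of feeder between -0.006 and 0.006 m and x of screen_green in the frame of feeder between -0.006 and 0.006 m and value of joint gate above 0.03 m), for 0.2 s.
At the end, for the whole second after the job is handed in: The gate is fully home (within 3 mm), the green screen is fully down in the chute's channels (within 4 mm of its seat, upright) and the red screen stands fully down in the rack's middle slot (within 5 mm of its bottom, upright); both are at rest and let go (value of joint gate below 0.003 m and z of screen_green in the frame of feeder below 0.046 m and horizontal distance between screen_green and feeder below 0.008 m and angle between each of screen_green, screen_red's own z axis and vertical below 0.12 rad and z of screen_red in the frame of rack below 0.017 m and horizontal distance between screen_red and rack below 0.01 m and linear speed of each of screen_red, screen_green below 0.02 m/s); the robot touches nothing.
It fails at once if a screen is let fall (faster than 0.6 m/s while no finger touches it: a drop of about 20 mm) ((linear speed of screen_red above 0.6 m/s and contact force between the fingers and screen_red below 0.1 N) or (linear speed of screen_green above 0.6 m/s and contact force between the fingers and screen_green below 0.1 N)).
It fails at once if the blue screen is taken from its slot or shifted by more than 20 mm (distance of screen_blue from where it was at the start of the episode above 0.02 m).
It fails at once if a tool on the bench is shifted by more than 30 mm (distance of any of screwdriver, spanner, gauge_block from where it was at the start of the episode above 0.03 m).
It also fails if it takes over 72 s, if anything falls off the work surface, if the arm or the gripper's body presses on something with over 40 N, if the wrist force passes 120 N, or if a joint passes its speed limit or range.

## Working session

There is one attempt and no reset: what is moved stays moved. The work goes in short steps, Python scripts to look and compute and a shell command to move; the robot and the scene stay as the last step left them, time stands still between calls to the robot, and variables do not carry over. Pictures are saved under pics/ and viewed, at most 10 in all, crops included, and the job is handed in when it is done.

```bash
mkdir -p pics; cat > h.py <<'E'
import numpy as np, cv2
from rig import monitor, viewer, manip, look_for, trace
def cloud(cam, depth):
    m=viewer.camera_model(cam); K=np.array(m["camera_matrix"]);R=np.array(m["R"]);t=np.array(m["t"])
    v,u=np.mgrid[0:400,0:640]
    p=np.stack([(u-K[0,2])/K[0,0]*depth,(v-K[1,2])/K[1,1]*depth,depth],-1)
    return (p-t)@R
E
python3 - <<'E'
from h import *
s=monitor.observe();print(s)
for c in("scene","top"):
    p,d=viewer.capture(c);cv2.imwrite(f"pics/{c}0.png",p[:,:,::-1]);np.savez(f"{c}0.npz",p=p,d=d)
    print(c,viewer.camera_model(c)["R"],viewer.camera_model(c)["t"])
    for n in("feeder","gate_grip","rack","screen_red","screen_green","screen_blue","screwdriver","spanner","gauge_block"):
        print(n,[(np.round(r["at"],3),round(r["confidence"],2)) for r in look_for(n,c)[:2]])
E
```

```text
{'clock': 0.0, 'q': array([-72.93268072,  22.0155979 ,   0.93989109,  78.56214777,
        -0.36113841,  79.5391678 ,  -2.66529071]), 'dq': array([-0.04391327, -0.03615094, -0.00254265,  0.02804972,  0.01941085,
       -0.0154973 ,  0.00527363]), 'joint_efforts': array([ 9.46507794e-05, -6.27609515e+01,  8.44532680e-01, -3.71812320e+01,
        1.66049396e-02,  1.46797701e-02,  3.46739205e-05]), 'tool_pos': array([0.22044328, 0.58432865, 0.25226869]), 'ee_rot': array([[-9.35627449e-01,  3.52988444e-01, -6.59858791e-04],
       [ 3.52989058e-01,  9.35625565e-01, -1.87825208e-03],
       [-4.56205234e-05, -1.99026713e-03, -9.99998018e-01]]), 'ft_force': array([-0.22332537,  0.41480537,  0.20977981]), 'ft_torque': array([ 0.01150368,  0.01372354, -0.0361651 ]), 'grip_force': 0.0, 'gripper_width': 0.08565458004166267}
scene [[-0.97808083  0.20763578  0.01566131]
 [ 0.14829557  0.74740235 -0.64760957]
 [-0.14617222 -0.631092   -0.76181138]] [ 0.55305818 -0.04741333  1.54857489]
feeder [(array([0.594, 0.228, 0.078]), 0.94), (array([ 0.571, -0.13 ,  0.093]), 0.74)]
gate_grip [(array([0.584,
[... 485 characters left out ...]
9987629 -0.00169454]
 [-0.98081424 -0.01501007 -0.19436597]
 [ 0.19431649  0.00470144 -0.98092762]] [0.02285482 0.59590738 1.35344857]
feeder [(array([0.582, 0.169, 0.084]), 0.6), (array([0.588, 0.109, 0.07 ]), 0.53)]
gate_grip [(array([0.586, 0.111, 0.074]), 0.77)]
rack [(array([ 0.572, -0.192,  0.02 ]), 0.85)]
screen_red [(array([0.585, 0.176, 0.172]), 0.58)]
screen_green [(array([ 0.584, -0.27 ,  0.098]), 0.91)]
screen_blue [(array([ 0.562, -0.127,  0.127]), 0.81), (array([0.768, 0.049, 0.015]), 0.68)]
screwdriver [(array([0.767, 0.05 , 0.02 ]), 0.54)]
spanner [(array([ 0.743, -0.099,  0.01 ]), 0.75), (array([0.43 , 0.404, 0.026]), 0.29)]
gauge_block [(array([0.433, 0.4  , 0.028]), 0.47)]
```

```bash
ls pics
```

```text
scene0.png
top0.png
```

View pics/top0.png

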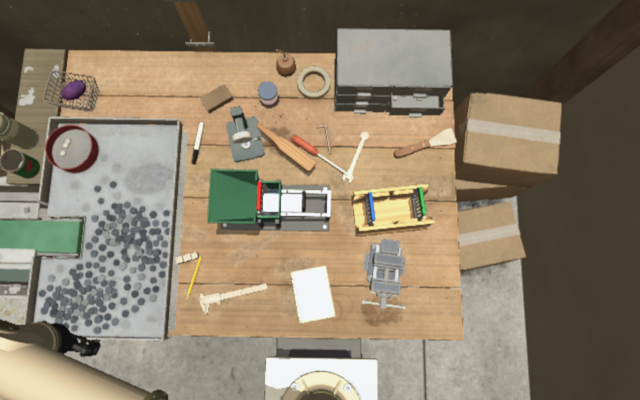

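View pics/scene0.png

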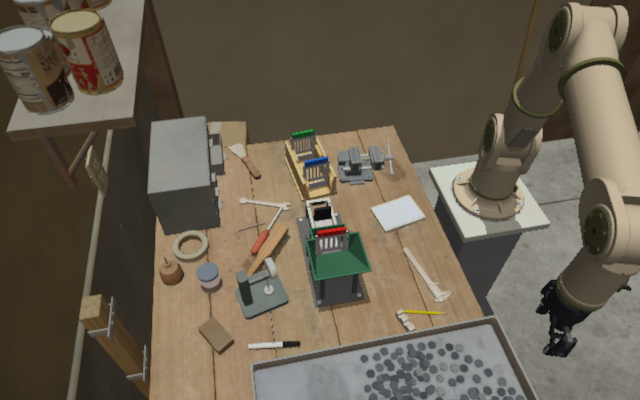

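```bash
python3 - <<'E'
from h import *
z=np.load("top0.npz");P=cloud("top",z["d"]);ok=z["d"]>0
hsv=cv2.cvtColor(z["p"],cv2.COLOR_RGB2HSV);H,S,V=[hsv[...,i].astype(int) for i in range(3)]
def rect(m,n):
    q=P[m]; 
    if len(q)<8: print(n,len(q));return
    (c,sz,a)=cv2.minAreaRect(q[:,:2].astype(np.float32)*1000)
    mu=q[:,:2].mean(0);w,v=np.linalg.eigh(np.cov((q[:,:2]-mu).T));ax=v[:,1]
    print(n,len(q),"rect",np.round(c,1),np.round(sz,1),round(a,1),"mean",np.round(q.mean(0),4),"ang",round(np.degrees(np.arctan2(ax[1],ax[0]))%180,1),"z",np.round(np.percentile(q[:,2],[5,50,95]),4))
X,Y,Z=P[...,0],P[...,1],P[...,2]
st=ok&(X>.5)&(X<.67)&(S>90)
for n,m in(("red",((H<10)|(H>170))&(Z>.15)&(Y>.1)&(Y<.25)),("green",(H>40)&(H<85)&(Z>.12)&(Y<0)),("blue",(H>95)&(H<125)&(Z>.12)&(Y<0))): rect(st&m,n)
rect(ok&(V<70)&(Z>.115)&(Z<.135)&(X>.5)&(X<.67)&(Y>0)&(Y<.2),"gate")
rect(ok&(Z>.078)&(Z<.092)&(X>.45)&(X<.72)&(Y<-.03)&(Y>-.36),"rack86")
rect(ok&(Z>.152)&(Z<.17)&(H>40)&(H<90)&(S>60)&(X>.45)&(X<.72)&(Y>0.1)&(Y<.4),"funnelrim")
E
```

```text
red 122 rect [588.5 175.7] [83.6 10.6] 0.0 mean [0.5863 0.1752 0.171 ] ang 0.7 z [0.1625 0.172  0.1768]
green 113 rect [ 585.  -270.2] [77.  12.1] 7.7 mean [ 0.5834 -0.2697  0.1426] ang 6.6 z [0.1373 0.1425 0.1472]
blue 102 rect [ 567.8 -131.4] [78.1 10.3] 5.6 mean [ 0.5674 -0.1311  0.1428] ang 6.6 z [0.1372 0.1432 0.1474]
gate 77 rect [585.3 125.9] [124.2 145.5] 0.2 mean [0.5815 0.112  0.1242] ang 95.7 z [0.1174 0.1242 0.1318]
rack86 1081 rect [ 542.3 -205.1] [183.9 216.2] 6.8 mean [ 0.5539 -0.1983  0.0846] ang 152.2 z [0.079  0.0847 0.0903]
funnelrim 533 rect [586.5 248.1] [129.9 149.8] 89.3 mean [0.5904 0.2717 0.1578] ang 176.9 z [0.1526 0.1579 0.1632]
```

Top view: funnel at (233,195), red strip (260,197), white gate and rails (270–330,203); blue strip (371,208) and green strip (421,203) in the rack. The scene view agrees: red (332,231), blue (316,161), green (302,133), black grip near (322,212). Next I'll refine the positions by intersecting pixel rays with the known strip-top heights.

```bash
cat >> h.py <<'E'
def ray(cam,uv,z):
    m=viewer.camera_model(cam);K=np.array(m["camera_matrix"]);R=np.array(m["R"]);t=np.array(m["t"])
    C=-R.T@t; d=(np.linalg.inv(K)@np.c_[uv,np.ones(len(uv))].T).T@R
    return C+d*((z-C[2])/d[:,2])[:,None]
def proj(cam,X):
    m=viewer.camera_model(cam);K=np.array(m["camera_matrix"]);p=np.atleast_2d(X)@np.array(m["R"]).T+np.array(m["t"])
    p=p@K.T;return p[:,:2]/p[:,2:]
def box(c,ang,sx,sy,z0,z1):
    a=np.radians(ang);x=np.array([np.cos(a),np.sin(a)]);y=np.array([-x[1],x[0]])
    return np.array([np.r_[c[:2]+i*sx/2*x+j*sy/2*y,z] for i in(-1,1) for j in(-1,1) for z in(z0,z1)])
def fitbox(masks,c0,ang0,sx,sy,z0,z1):
    "fit x,y,yaw of a box so that its outline's filled silhouette matches the masks (moments)"
    from scipy.optimize import least_squares
    tg=[]
    for cam,m in masks.items():
        v,u=np.nonzero(m);tg.append((cam,u.mean(),v.mean(),np.cov(u,v)))
    def f(p):
        r=[]
        for cam,u,v,C in tg:
            h=cv2.convexHull(((proj(cam,box(p[:2],p[2]*1000,sx,sy,z0,z1)))*1000).astype(np.float32))[:,0]/1000.
            h=h.astype(np.float32);M=cv2.moments(h)
            cu,cv_=M["m10"]/M["m00"],M["m01"]/M["m00"]
            w1=.5*np.arctan2(2*M["mu11"],M["mu20"]-M["mu02"]);w2=.5*np.arctan2(2*C[0,1],C[0,0]-C[1,1])
            r+=[cu-u,cv_-v,3*np.sin(w1-w2)]
        return r
    s=least_squares(f,[c0[0],c0[1],ang0/1000],x_scale=[.01,.01,.005],diff_step=1e-3)
    return s.x*[1,1,1000],np.round(s.fun,2)
def strips(cams=("top","scene")):
    out={}
    for cam in cams:
        p,d=viewer.capture(cam);P=cloud(cam,d);hsv=cv2.cvtColor(p,cv2.COLOR_RGB2HSV);H,S,V=[hsv[...,i].astype(int) for i in range(3)]
        ok=(d>0)&(S>110)&(P[...,0]>.5)&(P[...,0]<.67)&(P[...,2]>.115)&(P[...,1]<.24)&(P[...,1]>-.35)
        for n,m in(("red",((H<8)|(H>172))),("green",(H>45)&(H<85)&(P[...,1]<.05)),("blue",(H>95)&(H<130))):
            mm=(ok&m).astype(np.uint8);k,l,s,_=cv2.connectedComponentsWithStats(mm)
            if k>1: out.setdefault(n,{})[cam]=l==1+s[1:,4].argmax()
    return out
E
python3 - <<'E'
from h import *
M=strips()
for n,c,a,z in(("red",(.587,.176),.7,.152),("green",(.584,-.27),6.6,.122),("blue",(.568,-.131),6.6,.122)):
    for sel in(("top",),("scene",),("top","scene")):
        print(n,sel,[int(M[n][k].sum()) for k in sel],*fitbox({k:M[n][k] for k in sel},c,a,.08,.01,z,z+.022))
# gate grip from both clouds
for cam in("top","scene"):
    p,d=viewer.capture(cam);P=cloud(cam,d);V=p.max(-1)
    m=(d>0)&(V<75)&(abs(P[...,0]-.586)<.045)&(P[...,1]>.03)&(P[...,1]<.1)&(P[...,2]>.09)
    q=P[m];print(cam,len(q),np.round([q.min(0),q.mean(0),q.max(0)],3) if len(q) else "")
    if cam=="top": cv2.imwrite("pics/topcrop.png",cv2.resize(p[140:250,190:450,::-1],None,fx=3,fy=3,interpolation=cv2.INTER_CUBIC))
E
```

```text
red ('top',) [131] [ 0.58932235  0.17583678 -0.01358785] [-0.  0.  0.]
red ('scene',) [183] [0.58669493 0.18113105 0.00934691] [0. 0. 0.]
red ('top', 'scene') [131, 183] [ 0.58787905  0.17799485 -0.62298509] [-0.82  0.51  0.03 -0.68 -0.84  0.03]
green ('top',) [108] [ 0.58575487 -0.27205631  7.2425285 ] [-0. -0. -0.]
green ('scene',) [114] [ 0.58509715 -0.26433938  6.8881917 ] [ 0. -0.  0.]
green ('top', 'scene') [108, 114] [ 0.58520576 -0.27025407  7.29824346] [-0.65  0.18 -0.   -0.34 -1.13 -0.01]
blue ('top',) [97] [ 0.5681514  -0.1325145   6.48392443] [0. 0. 0.]
blue ('scene',) [128] [ 0.56736922 -0.12543694  6.4637776 ] [-0. -0.  0.]
blue ('top', 'scene') [97, 128] [ 0.56755786 -0.1305515   6.70545741] [-0.71  0.2  -0.01 -0.37 -1.09 -0.01]
top 43 [[0.559 0.052 0.091]
 [0.584 0.055 0.122]
 [0.608 0.057 0.132]]
scene 151 [[0.562 0.057 0.09 ]
 [0.587 0.065 0.11 ]
 [0.612 0.07  0.129]]
```

View pics/topcrop.png

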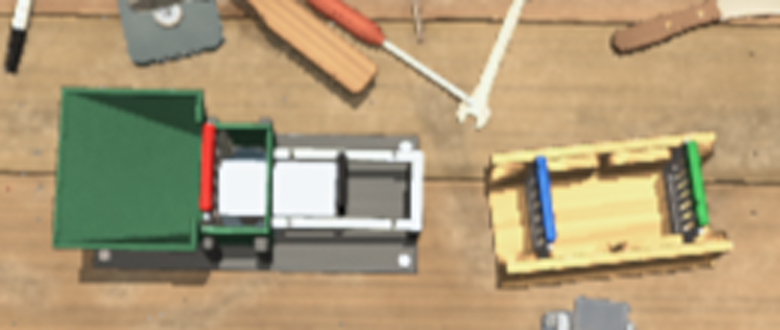

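Both cameras see the same layout with a feeder yaw of about 0°, and they differ by 5–7 mm in y. The jaws close along y, so the grasps will settle that. First: turn the tool, travel towards the gate grip and narrow the jaws.

```bash
python3 -m jog '[{"twist":[0,0,-0.18],"linear":[0,0,0],"jaw":-0.06},{"twist":[0,0,-0.18],"linear":[0,0,0],"jaw":-0.06},{"twist":[0,0,-0.18],"linear":[0,0,0],"jaw":-0.06},{"twist":[0,0,-0.18],"linear":[0,0,0],"jaw":-0.06},{"twist":[0,0,0],"linear":[-0.045,-0.064,0],"jaw":-0.06},{"twist":[0,0,0],"linear":[-0.045,-0.064,0],"jaw":-0.06},{"twist":[0,0,0],"linear":[-0.045,-0.064,0],"jaw":-0.06},{"twist":[0,0,0],"linear":[-0.045,-0.064,0],"jaw":-0.06},{"twist":[0,0,0],"linear":[-0.045,-0.064,0],"jaw":-0.06},{"twist":[0,0,0],"linear":[-0.045,-0.064,0],"jaw":-0.06},{"twist":[0,0,0],"linear":[-0.045,-0.064,0],"jaw":-0.06},{"twist":[0,0,0],"linear":[-0.045,-0.064,0],"jaw":-0.06},{"twist":[0,0,0],"linear":[-0.045,-0.064,0],"jaw":-0.06},{"twist":[0,0,0],"linear":[-0.045,-0.064,0],"jaw":-0.06},{"twist":[0,0,0],"linear":[-0.045,-0.064,0],"jaw":-0.06},{"twist":[0,0,0],"linear":[-0.045,-0.064,0],"jaw":-0.06},{"twist":[0,0,0],"linear":[-0.045,-0.064,0],"jaw":-0.06},{"twist":[0,0,0],"linear":[-0.045,-0.064,0],"jaw":-0.06},{"twist":[0,0,0],"linear":[-0.045,-0.064,0],"jaw":-0.06},{"twist":[0,0,0],"linear":[0,0,0],"jaw":-0.06}]' 40; python3 -c "
from h import *
s=monitor.observe();print(s['tool_pos'],s['ee_rot'],s['q'])"
```

```text
clock: 2.87
tool_pos: [0.4939, 0.1934, 0.2537]
ee_rot: [[-1.0, 0.01, 0.002], [0.01, 1.0, -0.003], [-0.002, -0.002, -1.0]]
ft_force: [-0.5, -0.3, -0.6]
gripper_width: 0.0399
grip_force: 0.0
[0.49386656 0.1934372  0.25365921] [[-0.99994402  0.01036066  0.00214799]
 [ 0.01035525  0.99994322 -0.00251439]
 [-0.00217392 -0.00249201 -0.99999453]] [-37.93761311  10.09986966  14.93380031  94.03968232  -2.48144393
  76.1510607   66.77325928]
```

```bash
python3 -m jog '[{"twist":[0,0,-0.021],"linear":[-0.0388,-0.0534,0],"jaw":-0.06},{"twist":[0,0,0],"linear":[-0.0388,-0.0534,0],"jaw":-0.06},{"twist":[0,0,0],"linear":[-0.0388,-0.0534,0],"jaw":-0.06},{"twist":[0,0,0],"linear":[-0.0388,-0.0534,0],"jaw":-0.06},{"twist":[0,0,0],"linear":[-0.0388,-0.0534,0],"jaw":-0.06},{"twist":[0,0,0],"linear":[-0.0388,-0.0534,0],"jaw":-0.06},{"twist":[0,0,0],"linear":[0,0,0],"jaw":-0.06},{"twist":[0,0,0],"linear":[0,0,0.0424],"jaw":-0.06},{"twist":[0,0,0],"linear":[0,0,0.0424],"jaw":-0.06},{"twist":[0,0,0],"linear":[0,0,0.0424],"jaw":-0.06},{"twist":[0,0,0],"linear":[0,0,0.0424],"jaw":-0.06}]'; python3 - <<'E'
from h import *
for c in("top","scene"):
    p,d=viewer.capture(c)
    if c=="scene": cv2.imwrite("pics/g1.png",cv2.resize(p[100:300,220:430,::-1],None,fx=3,fy=3))
s=monitor.observe();print(s['tool_pos'],s['ee_rot'])
E
```

```text
clock: 3.78
tool_pos: [0.5843, 0.0735, 0.1848]
ee_rot: [[-1.0, -0.01, 0.0], [-0.01, 1.0, 0.0], [-0.0, 0.0, -1.0]]
ft_force: [0.1, 0.2, 0.0]
gripper_width: 0.0404
grip_force: 0.0
[0.58259188 0.07340747 0.18249584] [[-0.99993521 -0.01007727 -0.00529474]
 [-0.0100718   0.99994872 -0.00105722]
 [ 0.00530513 -0.00100383 -0.99998542]]
```

View pics/g1.png

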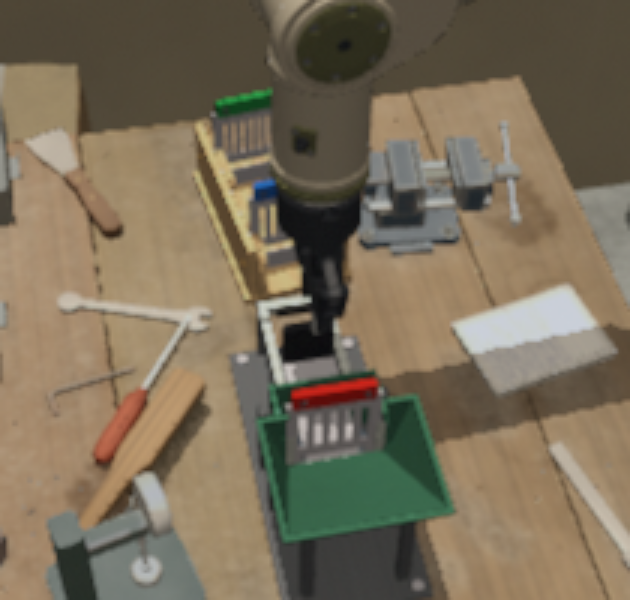

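```bash
python3 -m jog '[{"twist":[0,0,0],"linear":[-0.01,-0.021,0],"jaw":-0.06},{"twist":[0,0,0],"linear":[0,0,0.04],"jaw":-0.06},{"twist":[0,0,0],"linear":[0,0,0.04],"jaw":-0.06},{"twist":[0,0,0],"linear":[0,0,0.04],"jaw":-0.06},{"twist":[0,0,0],"linear":[0,0,0.04],"jaw":-0.06},{"twist":[0,0,0],"linear":[0,0,0],"jaw":-0.06},{"twist":[0,0,0],"linear":[0,0,0],"jaw":-0.06},{"twist":[0,0,0],"linear":[0,0,0],"jaw":-0.06}]'; python3 - <<'E'
from h import *
s=monitor.observe();print(s['tool_pos'],s['ee_rot'],s['ft_force'])
p,d=viewer.capture("scene")
cv2.imwrite("pics/g2.png",cv2.resize(p[140:260,270:400,::-1],None,fx=4,fy=4))
E
```

```text
clock: 4.55
tool_pos: [0.5897, 0.0645, 0.1233]
ee_rot: [[-1.0, -0.009, 0.002], [-0.009, 1.0, 0.0], [-0.002, 0.0, -1.0]]
ft_force: [0.8, -0.4, 0.8]
gripper_width: 0.0402
grip_force: 0.0
[0.58970376 0.06452517 0.12331006] [[-9.99952231e-01 -9.46342396e-03  2.44542051e-03]
 [-9.46282127e-03  9.99955193e-01  2.57907372e-04]
 [-2.44775163e-03  2.34754474e-04 -9.99996977e-01]] [ 0.81882188 -0.37450463  0.75847656]
```

View pics/g2.png

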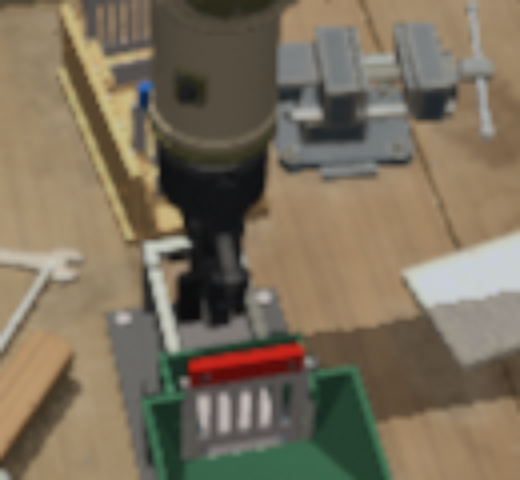

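The near finger stands on the chute side of the black plate, at about (225,290) in the crop, and there is no contact force. Closing now.

```bash
python3 -m jog '[{"twist":[0,0,0.019],"linear":[0,0,0.01],"jaw":-0.06},{"twist":[0,0,0],"linear":[0,0,0],"jaw":-1},{"twist":[0,0,0],"linear":[0,0,0],"jaw":-1},{"twist":[0,0,0],"linear":[0,0,0],"jaw":-1},{"twist":[0,0,0],"linear":[0,0,0],"jaw":-1},{"twist":[0,0,0],"linear":[0,0,0],"jaw":-1},{"twist":[0,0,0],"linear":[0,0,0],"jaw":-1},{"twist":[0,0,0],"linear":[0,0,0],"jaw":-1}]' 40
```

```text
clock: 5.27
tool_pos: [0.5887, 0.0621, 0.118]
ee_rot: [[-1.0, 0.002, 0.0], [0.002, 1.0, -0.002], [-0.0, -0.002, -1.0]]
ft_force: [-1.3, -7.0, 2.8]
gripper_width: 0.0095
grip_force: 43.3
```

Gripped at y = 0.062. That puts the feeder origin at y ≈ 0.175, which matches the top camera. Drawing the gate.

```bash
python3 -m jog '[{"twist":[0,0,0],"linear":[0,-0.022,0],"jaw":-1},{"twist":[0,0,0],"linear":[0,-0.022,0],"jaw":-1},{"twist":[0,0,0],"linear":[0,-0.022,0],"jaw":-1},{"twist":[0,0,0],"linear":[0,-0.022,0],"jaw":-1},{"twist":[0,0,0],"linear":[0,-0.022,0],"jaw":-1},{"twist":[0,0,0],"linear":[0,-0.022,0],"jaw":-1},{"twist":[0,0,0],"linear":[0,-0.022,0],"jaw":-1},{"twist":[0,0,0],"linear":[0,-0.022,0],"jaw":-1},{"twist":[0,0,0],"linear":[0,0,0],"jaw":-1},{"twist":[0,0,0],"linear":[0,0,0],"jaw":-1},{"twist":[0,0,0],"linear":[0,0,0],"jaw":-1}]'
```

```text
clock: 6.18
tool_pos: [0.5886, -0.0003, 0.118]
ee_rot: [[-1.0, -0.005, 0.0], [-0.005, 1.0, 0.006], [-0.0, 0.006, -1.0]]
ft_force: [-2.9, 17.5, 7.0]
gripper_width: 0.0092
grip_force: 45.0
```

```bash
python3 -m jog '[{"twist":[0,0,0],"linear":[0,0,0],"jaw":-0.06},{"twist":[0,0,0],"linear":[0,0.01,0],"jaw":-0.06},{"twist":[0,0,0],"linear":[0,0,0],"jaw":-0.06},{"twist":[0,0,0],"linear":[0,0,0],"jaw":-0.06},{"twist":[0,0,0],"linear":[0,0,-0.036],"jaw":-0.06},{"twist":[0,0,0],"linear":[0,0,-0.036],"jaw":-0.06},{"twist":[0,0,0],"linear":[0,0,-0.036],"jaw":-0.06},{"twist":[0,0,0],"linear":[0,0,-0.036],"jaw":-0.06},{"twist":[0,0,0],"linear":[0,0,-0.036],"jaw":-0.06},{"twist":[0,0,0],"linear":[0,0,-0.036],"jaw":-0.06},{"twist":[0,0,0],"linear":[0,0,-0.036],"jaw":-0.06},{"twist":[0,0,0],"linear":[0,0.055,0],"jaw":-0.06},{"twist":[0,0,0],"linear":[0,0.055,0],"jaw":-0.06},{"twist":[0,0,0],"linear":[0,0.055,0],"jaw":-0.06},{"twist":[0,0,0],"linear":[0,0.055,0],"jaw":-0.06},{"twist":[0,0,0],"linear":[0,0.055,0],"jaw":-0.06},{"twist":[0,0,0],"linear":[0,0.055,0],"jaw":-0.06},{"twist":[0,0,0],"linear":[0,0.055,0],"jaw":-0.06},{"twist":[0,0,0],"linear":[0,0.055,0],"jaw":-0.06},{"twist":[0,0,0],"linear":[0,0,0],"jaw":-0.06}]'; python3 - <<'E'
from h import *
p,d=viewer.capture("top");P=cloud("top",d);V=p.max(-1)
m=(d>0)&(V<75)&(abs(P[...,0]-.586)<.045)&(P[...,1]>-.06)&(P[...,1]<.1)&(P[...,2]>.1)&(P[...,2]<.14)
q=P[m];print(len(q),np.round([q.min(0),q.mean(0),q.max(0)],3) if len(q) else "")
s=monitor.observe();print(s['tool_pos'],s['ee_rot'])
E
```

```text
clock: 7.85
tool_pos: [0.5876, 0.1799, 0.2175]
ee_rot: [[-1.0, -0.006, -0.001], [-0.006, 1.0, 0.002], [0.001, 0.002, -1.0]]
ft_force: [-0.3, 1.5, -0.4]
gripper_width: 0.0399
grip_force: 0.0
53 [[ 0.56  -0.005  0.11 ]
 [ 0.582 -0.002  0.126]
 [ 0.608  0.001  0.133]]
[0.58797017 0.17704507 0.21759775] [[-9.99989984e-01 -4.36976462e-03 -9.68015315e-04]
 [-4.37016935e-03  9.99990364e-01  4.16382939e-04]
 [ 9.66186492e-04  4.20609160e-04 -9.99999445e-01]]
```

```bash
python3 -m jog '[{"twist":[0,0,0.008],"linear":[0,-0.004,0.032],"jaw":-0.06},{"twist":[0,0,0],"linear":[0,0,0.032],"jaw":-0.06},{"twist":[0,0,0],"linear":[0,0,0.032],"jaw":-0.06},{"twist":[0,0,0],"linear":[0,0,0.032],"jaw":-0.06},{"twist":[0,0,0],"linear":[0,0,0],"jaw":-0.06},{"twist":[0,0,0],"linear":[0,0,0],"jaw":-0.06},{"twist":[0,0,0],"linear":[0,0,0],"jaw":-1},{"twist":[0,0,0],"linear":[0,0,0],"jaw":-1},{"twist":[0,0,0],"linear":[0,0,0],"jaw":-1},{"twist":[0,0,0],"linear":[0,0,0],"jaw":-1},{"twist":[0,0,0],"linear":[0,0,0],"jaw":-1},{"twist":[0,0,0],"linear":[0,0,0],"jaw":-1},{"twist":[0,0,0],"linear":[0,0,0],"jaw":-1}]' 60
```

```text
clock: 8.98
tool_pos: [0.5891, 0.174, 0.1683]
ee_rot: [[-1.0, 0.003, 0.002], [0.003, 1.0, 0.002], [-0.002, 0.002, -1.0]]
ft_force: [-0.1, 4.7, 6.1]
gripper_width: 0.0091
grip_force: 59.2
```

```bash
python3 -m jog '[{"twist":[0,0,0],"linear":[0,0,-0.015],"jaw":-1},{"twist":[0,0,0],"linear":[0,0,-0.025],"jaw":-1},{"twist":[0,0,0],"linear":[0,0,-0.03],"jaw":-1},{"twist":[0,0,0],"linear":[0,0,-0.03],"jaw":-1},{"twist":[0,0,0],"linear":[0,0,-0.03],"jaw":-1},{"twist":[0,0,0],"linear":[0,0,-0.03],"jaw":-1},{"twist":[0,0,0],"linear":[0,0,-0.03],"jaw":-1},{"twist":[0,0,0],"linear":[0,0,-0.03],"jaw":-1},{"twist":[0,0,0],"linear":[0,0,-0.03],"jaw":-1},{"twist":[0,0,0],"linear":[0,0,-0.03],"jaw":-1},{"twist":[0,0,0],"linear":[0,0,-0.03],"jaw":-1},{"twist":[0,0,0],"linear":[0,0,-0.03],"jaw":-1},{"twist":[0,0,0],"linear":[0,0,-0.01],"jaw":-1},{"twist":[0,0,0],"linear":[0,0,0],"jaw":-1},{"twist":[0,0,0],"linear":[0,0,0],"jaw":-1}]'; python3 - <<'E'
from h import *
s=monitor.observe();print(s['tool_pos'],s['ee_rot'],s['ft_force'])
M=strips();print({n:{k:int(v.sum()) for k,v in m.items()} for n,m in M.items()})
z=s['tool_pos'][2]-.0163+.0  # strip bottom: TCP .1683 <-> .152
for n,c,a,z in(("red",(.588,.175),0,z),("green",(.584,-.27),6.6,.122),("blue",(.568,-.131),6.6,.122)):
    for k in M.get(n,{}):
        print(n,k,*fitbox({k:M[n][k]},c,a,.08,.01,z,z+.022))
p,d=viewer.capture("scene");cv2.imwrite("pics/g3.png",cv2.resize(p[100:320,220:450,::-1],None,fx=2.5,fy=2.5))
E
```

```text
clock: 10.23
tool_pos: [0.5885, 0.1725, 0.3069]
ee_rot: [[-1.0, 0.004, -0.0], [0.004, 1.0, -0.0], [0.0, -0.0, -1.0]]
ft_force: [0.4, -1.1, -2.0]
gripper_width: 0.0087
grip_force: 58.4
[0.58853449 0.17254815 0.30691547] [[-9.99991774e-01  4.05531284e-03 -8.14316043e-05]
 [ 4.05533209e-03  9.99991749e-01 -2.37677600e-04]
 [ 8.04670754e-05 -2.38005877e-04 -9.99999968e-01]] [ 0.43786467 -1.09179856 -1.99476888]
{'green': {'top': 106, 'scene': 112}, 'blue': {'top': 96, 'scene': 82}, 'red': {'scene': 96}}
red scene [0.61025946 0.17599665 3.02880376] [ 0.  0. -0.]
green top [ 0.58538813 -0.27210749  7.29485629] [ 0.  0. -0.]
green scene [ 0.58509599 -0.26451293  6.66041142] [-0.  0. -0.]
blue top [ 0.56846179 -0.1325243   6.63673276] [-0. -0.  0.]
blue scene [ 0.58177086 -0.12383323 10.47758991] [-0.  0. -0.]
```

View pics/g3.png

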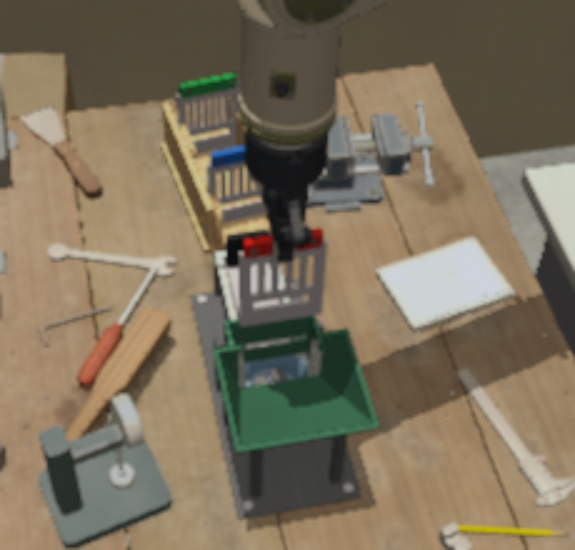

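The red screen hangs in the gripper, clear of the chute, with its strip ends at (245,243) and (323,238) in the crop. Moving over the rack's middle slot.

```bash
python3 -m jog '[{"twist":[0,0,0],"linear":[0.002,-0.03,0],"jaw":-1},{"twist":[0,0,0],"linear":[0.002,-0.055,0],"jaw":-1},{"twist":[0,0,0],"linear":[0.002,-0.067,0],"jaw":-1},{"twist":[0,0,0],"linear":[0.002,-0.067,0],"jaw":-1},{"twist":[0,0,0],"linear":[0.002,-0.067,0],"jaw":-1},{"twist":[0,0,0],"linear":[0.002,-0.067,0],"jaw":-1},{"twist":[0,0,0],"linear":[0.002,-0.067,0],"jaw":-1},{"twist":[0,0,0],"linear":[0.002,-0.067,0],"jaw":-1},{"twist":[0,0,0],"linear":[0.002,-0.067,0],"jaw":-1},{"twist":[0,0,0],"linear":[0.002,-0.067,0],"jaw":-1},{"twist":[0,0,0],"linear":[0.002,-0.067,0],"jaw":-1},{"twist":[0,0,0],"linear":[0.002,-0.067,0],"jaw":-1},{"twist":[0,0,0],"linear":[0.002,-0.067,0],"jaw":-1},{"twist":[0,0,0],"linear":[0.002,-0.067,0],"jaw":-1},{"twist":[0,0,0],"linear":[0,-0.04,0],"jaw":-1},{"twist":[0,0,-0.12],"linear":[0,-0.01,0],"jaw":-1},{"twist":[0,0,-0.123],"linear":[0,0,0],"jaw":-1},{"twist":[0,0,0],"linear":[0,0,0],"jaw":-1},{"twist":[0,0,0],"linear":[0,0,0],"jaw":-1},{"twist":[0,0,0],"linear":[0,0,0],"jaw":-1}]'; cat >> h.py <<'E'
def hullmask(cam,hue,zlo,ylim,xlim=(.48,.7)):
    p,d=viewer.capture(cam);P=cloud(cam,d);hsv=cv2.cvtColor(p,cv2.COLOR_RGB2HSV);H,S=hsv[...,0].astype(int),hsv[...,1]
    m=(d>0)&(S>110)&(P[...,2]>zlo)&(P[...,0]>xlim[0])&(P[...,0]<xlim[1])&(P[...,1]>ylim[0])&(P[...,1]<ylim[1])
    m&=((H<8)|(H>172)) if hue=="red" else (H>45)&(H<85)
    v,u=np.nonzero(m);o=np.zeros(m.shape,np.uint8)
    if len(u): cv2.fillConvexPoly(o,cv2.convexHull(np.c_[u,v].astype(np.int32)),1)
    return o>0,len(u)
def held(hue,ylim):
    s=monitor.observe();t=s['tool_pos'];R=s['ee_rot'];a=np.degrees(np.arctan2(-R[0,1],R[1,1]))
    print("tcp",t,"yaw",a,"tilt",R[:,2],s['ft_force'],s['grip_force'])
    for c in("top","scene"):
        m,n=hullmask(c,hue,t[2]-.03,ylim)
        if n>10: print(c,n,*fitbox({c:m},t,a,.08,.01,t[2]-.0163,t[2]+.0057))
E
python3 - <<'E'
from h import *
held("red",(-.3,-.1))
E
```

```text
clock: 12.05
tool_pos: [0.5757, -0.2028, 0.3069]
ee_rot: [[-0.993, -0.116, -0.0], [-0.116, 0.993, 0.0], [0.0, 0.0, -1.0]]
ft_force: [-0.2, 0.7, -2.4]
gripper_width: 0.0089
grip_force: 58.4
tcp [ 0.57565145 -0.20275637  0.30689062] yaw 6.644426087723835 tilt [-3.31403686e-04  1.85037762e-04 -9.99999928e-01] [-0.19884638  0.73984554 -2.36279448] 58.41731071472168
scene 116 [ 0.57294048 -0.19657929  6.21860661] [ 0.  0. -0.]
```

```bash
python3 -m jog '[{"twist":[0,0,0],"linear":[-0.005,0.001,0.03],"jaw":-1},{"twist":[0,0,0],"linear":[0,0,0.037],"jaw":-1},{"twist":[0,0,0],"linear":[0,0,0.037],"jaw":-1},{"twist":[0,0,0],"linear":[0,0,0.037],"jaw":-1},{"twist":[0,0,0],"linear":[0,0,0.037],"jaw":-1},{"twist":[0,0,0],"linear":[0,0,0.035],"jaw":-1},{"twist":[0,0,0],"linear":[0,0,0],"jaw":-1},{"twist":[0,0,0],"linear":[0,0,0],"jaw":-1},{"twist":[0,0,0],"linear":[0,0,0],"jaw":-1}]'; python3 - <<'E'
from h import *
held("red",(-.3,-.1))
for i in range(1):
    p,d=viewer.capture("scene");cv2.imwrite("pics/r1.png",cv2.resize(p[110:220,260:370,::-1],None,fx=5,fy=5,interpolation=cv2.INTER_CUBIC))
E
```

```text
clock: 12.9
tool_pos: [0.5781, -0.2021, 0.2223]
ee_rot: [[-0.993, -0.117, 0.001], [-0.117, 0.993, -0.0], [-0.0, -0.0, -1.0]]
ft_force: [-0.4, 0.7, -1.0]
gripper_width: 0.0087
grip_force: 58.4
tcp [ 0.57810864 -0.20211222  0.2223437 ] yaw 6.7471148552638995 tilt [ 5.28873669e-04 -2.89679109e-04 -9.99999818e-01] [-0.41932676  0.71674371 -0.97773484] 58.387531042099
scene 99 [ 0.57624511 -0.19679102  4.72410649] [ 0. -0.  0.]
```

View pics/r1.png

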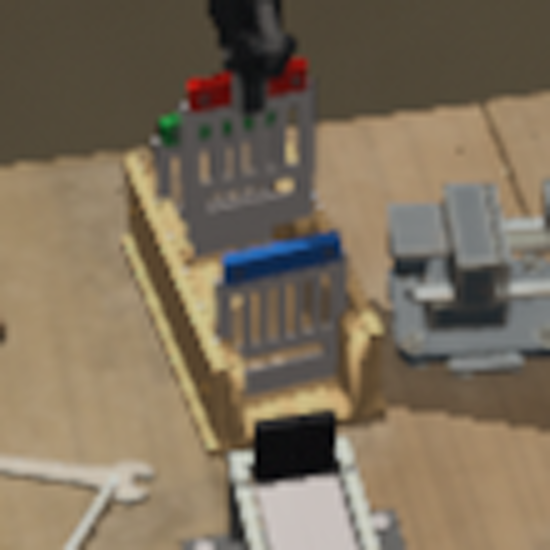

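The red screen is upright just above the middle slot, with its lower edge at (190–315,240) in the crop. Lowering slowly.

```bash
python3 -m jog '[{"twist":[0,0,0],"linear":[0,0,0.015],"jaw":-1},{"twist":[0,0,0],"linear":[0,0,0.015],"jaw":-1},{"twist":[0,0,0],"linear":[0,0,0.015],"jaw":-1},{"twist":[0,0,0],"linear":[0,0,0.015],"jaw":-1},{"twist":[0,0,0],"linear":[0,0,0.015],"jaw":-1},{"twist":[0,0,0],"linear":[0,0,0],"jaw":-1},{"twist":[0,0,0],"linear":[0,0,0],"jaw":-1}]'
```

```text
clock: 13.63
tool_pos: [0.5775, -0.202, 0.1912]
ee_rot: [[-0.993, -0.117, -0.001], [-0.117, 0.993, 0.0], [0.001, 0.0, -1.0]]
ft_force: [-0.4, -0.4, -1.6]
gripper_width: 0.0092
grip_force: 58.5
```

```bash
python3 -m jog '[{"twist":[0,0,0],"linear":[0,0,0.015],"jaw":-1},{"twist":[0,0,0],"linear":[0,0,0.015],"jaw":-1},{"twist":[0,0,0],"linear":[0,0,0.015],"jaw":-1},{"twist":[0,0,0],"linear":[0,0,0.015],"jaw":-1},{"twist":[0,0,0],"linear":[0,0,0.015],"jaw":-1},{"twist":[0,0,0],"linear":[0,0,0.015],"jaw":-1},{"twist":[0,0,0],"linear":[0,0,0.015],"jaw":-1},{"twist":[0,0,0],"linear":[0,0,0.015],"jaw":-1},{"twist":[0,0,0],"linear":[0,0,0.008],"jaw":-1},{"twist":[0,0,0],"linear":[0,0,0],"jaw":-1},{"twist":[0,0,0],"linear":[0,0,0],"jaw":-1}]'
```

```text
clock: 14.55
tool_pos: [0.5778, -0.2022, 0.1405]
ee_rot: [[-0.993, -0.117, -0.0], [-0.117, 0.993, -0.0], [0.0, 0.0, -1.0]]
ft_force: [-0.8, -0.7, -2.2]
gripper_width: 0.0093
grip_force: 58.5
```

```bash
python3 -m jog '[{"twist":[0,0,0],"linear":[0,0,0.005],"jaw":-1},{"twist":[0,0,0],"linear":[0,0,0.005],"jaw":-1},{"twist":[0,0,0],"linear":[0,0,0],"jaw":-1},{"twist":[0,0,0],"linear":[0,0,0],"jaw":-1}]'
```

```text
clock: 14.88
tool_pos: [0.5785, -0.2026, 0.1384]
ee_rot: [[-0.993, -0.117, 0.002], [-0.117, 0.993, -0.001], [-0.002, -0.001, -1.0]]
ft_force: [-2.7, 0.1, 7.5]
gripper_width: 0.0087
grip_force: 60.2
```

Red is seated: contact at z = 0.138, as expected. Release, rise and move over green.

```bash
python3 -m jog '[{"twist":[0,0,0],"linear":[0,0,-0.004],"jaw":-0.3},{"twist":[0,0,0],"linear":[0,0,0],"jaw":-0.3},{"twist":[0,0,0],"linear":[0,0,0],"jaw":-0.3},{"twist":[0,0,0],"linear":[0,0,0],"jaw":-0.3},{"twist":[0,0,0],"linear":[0,0,-0.03],"jaw":-0.3},{"twist":[0,0,0],"linear":[0,0,-0.03],"jaw":-0.3},{"twist":[0,0,0],"linear":[0,0,-0.03],"jaw":-0.3},{"twist":[0,0,0],"linear":[0,0,-0.03],"jaw":-0.3},{"twist":[0,0,0],"linear":[0,0,-0.03],"jaw":-0.3},{"twist":[0,0,0],"linear":[0,0,-0.02],"jaw":-0.2},{"twist":[0,0,0],"linear":[0.003,-0.044,0],"jaw":-0.2},{"twist":[0,0,0],"linear":[0,-0.045,0],"jaw":-0.2},{"twist":[0,0,0],"linear":[0,-0.045,0],"jaw":-0.2},{"twist":[0,0,0],"linear":[0,-0.04,0],"jaw":-0.2},{"twist":[0,0,0],"linear":[0,0,0],"jaw":-0.2},{"twist":[0,0,0],"linear":[0,0,0],"jaw":-0.2}]'; python3 - <<'E'
from h import *
s=monitor.observe();print(s['tool_pos'],s['ee_rot'])
M=strips()
for n,c,a,z in(("red",(.577,-.2),6.7,.122),("green",(.584,-.27),6.6,.122),("blue",(.568,-.131),6.6,.122)):
    for k in M.get(n,{}):
        print(n,k,int(M[n][k].sum()),*fitbox({k:M[n][k]},c,a,.08,.01,z,z+.022),cloud(k,viewer.capture(k)[1])[M[n][k]][:,2].max())
E
```

```text
clock: 16.22
tool_pos: [0.5845, -0.2725, 0.2065]
ee_rot: [[-0.993, -0.116, -0.0], [-0.116, 0.993, -0.0], [0.0, -0.0, -1.0]]
ft_force: [0.4, -0.1, -0.6]
gripper_width: 0.0341
grip_force: 0.0
[ 0.58446936 -0.27245325  0.20652158] [[-9.93306799e-01 -1.15505653e-01 -2.18689556e-04]
 [-1.15505535e-01  9.93306715e-01 -4.90213391e-04]
 [ 2.73848222e-04 -4.61672439e-04 -9.99999856e-01]]
red top 111 [ 0.57595826 -0.197262    7.32546388] [ 0.  0. -0.] 1.4434979313270204
red scene 131 [ 0.57392195 -0.18988358  5.91436349] [ 0. -0. -0.] 1.1403550195438374
green top 2 [ 6.22133667e-01 -2.66849121e-01  2.70475095e+02] [-0.  0.  0.] 0.3015301138888172
green scene 115 [ 0.58426796 -0.26447288  6.09776078] [ 0. -0. -0.] 0.14372859412984665
blue top 96 [ 0.56846179 -0.1325243   6.63673276] [-0. -0.  0.] 0.14954002636188
blue scene 134 [ 0.56808268 -0.12563386  6.07864865] [-0. -0. -0.] 1.1403550195438374
```

Red stands in the slot, leaning about 5 mm at the top, which is within the groove's play. Descending on green and gripping.

```bash
python3 -m jog '[{"twist":[0,0,0],"linear":[-0.0025,0,0.034],"jaw":-0.2},{"twist":[0,0,0],"linear":[0,0,0.034],"jaw":-0.2},{"twist":[0,0,0],"linear":[0,0,0.034],"jaw":-0.2},{"twist":[0,0,0],"linear":[0,0,0.034],"jaw":-0.2},{"twist":[0,0,0],"linear":[0,0,0.034],"jaw":-0.2},{"twist":[0,0,0],"linear":[0,0,0],"jaw":-0.2},{"twist":[0,0,0],"linear":[0,0,0],"jaw":-0.2},{"twist":[0,0,0],"linear":[0,0,0],"jaw":-1},{"twist":[0,0,0],"linear":[0,0,0],"jaw":-1},{"twist":[0,0,0],"linear":[0,0,0],"jaw":-1},{"twist":[0,0,0],"linear":[0,0,0],"jaw":-1},{"twist":[0,0,0],"linear":[0,0,0],"jaw":-1},{"twist":[0,0,0],"linear":[0,0,0],"jaw":-1},{"twist":[0,0,0],"linear":[0,0,0],"jaw":-1}]' 60
```

```text
clock: 17.78
tool_pos: [0.5865, -0.2716, 0.1397]
ee_rot: [[-0.993, -0.118, 0.002], [-0.118, 0.993, -0.001], [-0.002, -0.001, -1.0]]
ft_force: [-1.2, 0.9, 6.0]
gripper_width: 0.009
grip_force: 59.8
```

```bash
python3 -m jog '[{"twist":[0,0,0],"linear":[0,0,-0.015],"jaw":-1},{"twist":[0,0,0],"linear":[0,0,-0.025],"jaw":-1},{"twist":[0,0,0],"linear":[0,0,-0.03],"jaw":-1},{"twist":[0,0,0],"linear":[0,0,-0.03],"jaw":-1},{"twist":[0,0,0],"linear":[0,0,-0.03],"jaw":-1},{"twist":[0,0,0],"linear":[0,0,-0.03],"jaw":-1},{"twist":[0,0,0],"linear":[0,0,-0.03],"jaw":-1},{"twist":[0,0,0],"linear":[0,0,-0.035],"jaw":-1},{"twist":[0,0,0],"linear":[0,0,-0.035],"jaw":-1},{"twist":[0,0,0],"linear":[0,0,-0.035],"jaw":-1},{"twist":[0,0,0],"linear":[0,0,-0.035],"jaw":-1},{"twist":[0,0,0],"linear":[0,0,-0.035],"jaw":-1},{"twist":[0,0,0],"linear":[0,0,-0.035],"jaw":-1},{"twist":[0,0,0],"linear":[0,0,-0.025],"jaw":-1},{"twist":[0,0,0],"linear":[0,0,0],"jaw":-1},{"twist":[0,0,0],"linear":[0,0,0],"jaw":-1},{"twist":[0,0,0],"linear":[0,0,0],"jaw":-1}]'; python3 - <<'E'
from h import *
held("green",(-.36,-.2))
M=strips()
for n,c,a,z in(("red",(.577,-.2),6.7,.122),("blue",(.568,-.131),6.6,.122)):
    for k in M.get(n,{}): print(n,k,int(M[n][k].sum()),*fitbox({k:M[n][k]},c,a,.08,.01,z,z+.022))
E
```

```text
clock: 19.2
tool_pos: [0.5856, -0.2711, 0.3074]
ee_rot: [[-0.993, -0.117, -0.001], [-0.117, 0.993, 0.0], [0.001, 0.001, -1.0]]
ft_force: [0.4, -0.6, -2.2]
gripper_width: 0.0094
grip_force: 58.7
tcp [ 0.58556376 -0.27111021  0.30737288] yaw 6.745932574603649 tilt [-1.24798803e-03  4.74949569e-04 -9.99999108e-01] [ 0.39696109 -0.56269849 -2.23165106] 58.65478992462158
scene 92 [ 0.58449927 -0.26334562  6.50331866] [-0. -0.  0.]
red top 111 [ 0.57595826 -0.197262    7.32546388] [ 0.  0. -0.]
red scene 129 [ 0.57384546 -0.18984251  6.45130752] [ 0. -0.  0.]
blue top 97 [ 0.56878693 -0.13243404  6.8354227 ] [-0. -0. -0.]
blue scene 134 [ 0.56808268 -0.12563386  6.07864865] [-0. -0. -0.]
```

```bash
python3 - <<'E'
from h import *
z=np.load("top0.npz");p,d=z["p"],z["d"]
for cam in("top","scene"):
    z=np.load(cam+"0.npz");p,d=z["p"],z["d"];P=cloud(cam,d);hsv=cv2.cvtColor(p,cv2.COLOR_RGB2HSV);H,S=hsv[...,0].astype(int),hsv[...,1]
    g=(H>60)&(H<95)&(S>70)&(d>0)&(P[...,1]>.1)&(P[...,1]<.34)&(abs(P[...,0]-.587)<.1)
    rim=g&(P[...,2]>.148)&(P[...,1]>.178)
    o=np.zeros(g.shape,np.uint8);v,u=np.nonzero(rim);cv2.fillConvexPoly(o,cv2.convexHull(np.c_[u,v].astype(np.int32)),1)
    print(cam,"funnel",rim.sum(),*fitbox({cam:o>0},(.587,.248),0,.15,.13,.158,.161))
    # edges row-wise: rim side edges at z=.161
    if cam=="top":
        L=[];
        for c in range(215,252,3):
            r=np.nonzero(g[:,c])[0]; L.append(ray(cam,np.array([[c,r.min()-.5],[c,r.max()+.5]]),.161)[:,:2])
        L=np.array(L);print(np.round(L.mean(0),4),np.round(L[:,:,0].mean(1),4))
    m=(p.max(-1)<75)&(d>0)&(abs(P[...,0]-.586)<.045)&(P[...,1]>.03)&(P[...,1]<.1)&(P[...,2]>(.112 if cam=="top" else .085))
    v,u=np.nonzero(m);e=ray(cam,np.c_[u,v],.127);print("gate",m.sum(),(e[:,0].min()+e[:,0].max())/2,np.ptp(e[:,0]))
    R=g&(P[...,1]<.17)&(P[...,2]>.11);q=P[R];print("chute x",np.round([q[:,0].min(),q[:,0].max()],4))
E
```

```text
top funnel 644 [0.58603949 0.24663429 0.94800341] [ 0. -0. -0.]
[[0.6596 0.2492]
 [0.5125 0.2422]] [0.5872 0.586  0.5861 0.5862 0.5863 0.5865 0.5866 0.5867 0.5855 0.5856
 0.5871 0.5844 0.5846]
gate 36 0.5831089834557012 0.048228404698609895
chute x [0.5329 0.6363]
scene funnel 512 [0.58803527 0.25544703 0.78423039] [ 0. -0. -0.]
gate 168 0.5899338967370557 0.05326048249579052
chute x [0.5373 0.6387]
```

```bash
python3 -m jog '[{"twist":[0,0,0.11],"linear":[0,0,0],"jaw":-1},{"twist":[0,0,0.11],"linear":[0,0.02,0],"jaw":-1},{"twist":[0,0,0],"linear":[0,0.045,0],"jaw":-1},{"twist":[0,0,0],"linear":[0,0.068,0],"jaw":-1},{"twist":[0,0,0],"linear":[0,0.068,0],"jaw":-1},{"twist":[0,0,0],"linear":[0,0.068,0],"jaw":-1},{"twist":[0,0,0],"linear":[0,0.068,0],"jaw":-1},{"twist":[0,0,0],"linear":[0,0.068,0],"jaw":-1},{"twist":[0,0,0],"linear":[0,0.068,0],"jaw":-1},{"twist":[0,0,0],"linear":[0,0.068,0],"jaw":-1},{"twist":[0,0,0],"linear":[0,0.068,0],"jaw":-1},{"twist":[0,0,0],"linear":[0,0.068,0],"jaw":-1},{"twist":[0,0,0],"linear":[0,0.068,0],"jaw":-1},{"twist":[0,0,0],"linear":[0,0.068,0],"jaw":-1},{"twist":[0,0,0],"linear":[0,0.068,0],"jaw":-1},{"twist":[0,0,0],"linear":[0,0.068,0],"jaw":-1},{"twist":[0,0,0],"linear":[0,0.068,0],"jaw":-1},{"twist":[0,0,0],"linear":[0,0.06,0],"jaw":-1},{"twist":[0,0,0],"linear":[0,0.03,0],"jaw":-1},{"twist":[0,0,0],"linear":[0,0,0],"jaw":-1}]'; python3 - <<'E'
from h import *
viewer.capture("top");viewer.capture("top");viewer.capture("top")
held("green",(.05,.25))
E
```

```text
clock: 21.07
tool_pos: [0.5811, 0.1756, 0.3073]
ee_rot: [[-1.0, -0.013, -0.002], [-0.013, 1.0, 0.001], [0.002, 0.001, -1.0]]
ft_force: [-0.0, 1.2, -2.5]
gripper_width: 0.009
grip_force: 58.6
tcp [0.58223484 0.1697212  0.30811863] yaw 0.3418928352975868 tilt [-4.61137042e-05 -1.28335609e-03 -9.99999175e-01] [-0.01897224 -1.06802713 -2.5837109 ] 58.63640606403351
scene 110 [ 0.5823082   0.17445082 -1.00507854] [ 0. -0.  0.]
```

```bash
python3 -m jog '[{"twist":[0,0,0],"linear":[-0.012,0.013,0],"jaw":-1},{"twist":[0,0,0],"linear":[0,0,0.03],"jaw":-1},{"twist":[0,0,0],"linear":[0,0,0.03],"jaw":-1},{"twist":[0,0,0],"linear":[0,0,0.03],"jaw":-1},{"twist":[0,0,0],"linear":[0,0,0.02],"jaw":-1},{"twist":[0,0,0],"linear":[0,0,0],"jaw":-1},{"twist":[0,0,0],"linear":[0,0,0],"jaw":-1},{"twist":[0,0,0],"linear":[0,0,0],"jaw":-1},{"twist":[0,0,0],"linear":[0,0,0],"jaw":-1}]'; python3 - <<'E'
from h import *
held("green",(.05,.25))
p,d=viewer.capture("scene");cv2.imwrite("pics/c1.png",cv2.resize(p[190:310,275:395,::-1],None,fx=5,fy=5,interpolation=cv2.INTER_CUBIC))
E
```

```text
clock: 22.07
tool_pos: [0.5871, 0.1768, 0.2651]
ee_rot: [[-1.0, -0.008, 0.001], [-0.008, 1.0, 0.0], [-0.001, 0.0, -1.0]]
ft_force: [0.2, -0.1, -1.5]
gripper_width: 0.009
grip_force: 58.6
tcp [0.58712024 0.17676103 0.26514605] yaw 0.4362650951267638 tilt [ 1.31534720e-03  4.90125096e-04 -9.99999015e-01] [ 0.20823414 -0.1230917  -1.53387511] 58.55216324329376
scene 84 [0.58617767 0.18201304 1.12617028] [-0.  0. -0.]
```

View pics/c1.png

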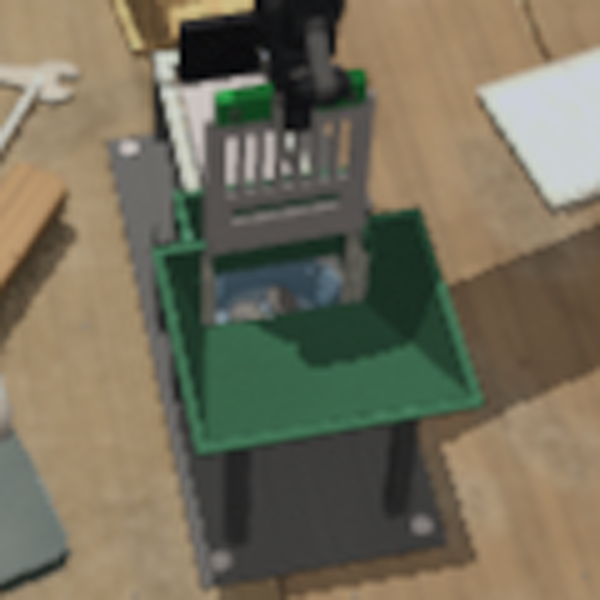

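The green screen hangs right over the channels, with its foot at (205–370,250) and the channels at (208,290) and (355,270). The scene fit agrees with where red sat to within 1 mm. Lowering slowly.

```bash
python3 -m jog '[{"twist":[0,0,0],"linear":[-0.001,-0.003,0.013],"jaw":-1},{"twist":[0,0,0],"linear":[0,0,0.013],"jaw":-1},{"twist":[0,0,0],"linear":[0,0,0.013],"jaw":-1},{"twist":[0,0,0],"linear":[0,0,0.013],"jaw":-1},{"twist":[0,0,0],"linear":[0,0,0.013],"jaw":-1},{"twist":[0,0,0],"linear":[0,0,0],"jaw":-1},{"twist":[0,0,0],"linear":[0,0,0],"jaw":-1},{"twist":[0,0,0],"linear":[0,0,0],"jaw":-1}]'
```

```text
clock: 22.88
tool_pos: [0.5872, 0.1755, 0.2384]
ee_rot: [[-1.0, -0.008, 0.0], [-0.008, 1.0, -0.0], [-0.0, -0.0, -1.0]]
ft_force: [0.3, -0.1, -1.9]
gripper_width: 0.0091
grip_force: 58.6
```

```bash
python3 -m jog '[{"twist":[0,0,0],"linear":[0,0,0.013],"jaw":-1},{"twist":[0,0,0],"linear":[0,0,0.013],"jaw":-1},{"twist":[0,0,0],"linear":[0,0,0.013],"jaw":-1},{"twist":[0,0,0],"linear":[0,0,0.013],"jaw":-1},{"twist":[0,0,0],"linear":[0,0,0.013],"jaw":-1},{"twist":[0,0,0],"linear":[0,0,0.013],"jaw":-1},{"twist":[0,0,0],"linear":[0,0,0.013],"jaw":-1},{"twist":[0,0,0],"linear":[0,0,0],"jaw":-1},{"twist":[0,0,0],"linear":[0,0,0],"jaw":-1}]'
```

```text
clock: 23.63
tool_pos: [0.5868, 0.1756, 0.2013]
ee_rot: [[-1.0, -0.008, -0.001], [-0.008, 1.0, -0.0], [0.001, -0.0, -1.0]]
ft_force: [-0.4, 0.5, -2.2]
gripper_width: 0.0092
grip_force: 58.6
```

```bash
python3 -m jog '[{"twist":[0,0,0],"linear":[0,0,0.013],"jaw":-1},{"twist":[0,0,0],"linear":[0,0,0.013],"jaw":-1},{"twist":[0,0,0],"linear":[0,0,0.013],"jaw":-1},{"twist":[0,0,0],"linear":[0,0,0.013],"jaw":-1},{"twist":[0,0,0],"linear":[0,0,0.013],"jaw":-1},{"twist":[0,0,0],"linear":[0,0,0.013],"jaw":-1},{"twist":[0,0,0],"linear":[0,0,0.004],"jaw":-1},{"twist":[0,0,0],"linear":[0,0,0],"jaw":-1},{"twist":[0,0,0],"linear":[0,0,0],"jaw":-1},{"twist":[0,0,0],"linear":[0,0,0],"jaw":-1}]'
```

```text
clock: 24.47
tool_pos: [0.5871, 0.1758, 0.1695]
ee_rot: [[-1.0, -0.008, 0.0], [-0.008, 1.0, 0.0], [-0.0, 0.0, -1.0]]
ft_force: [-3.2, 1.4, 5.6]
gripper_width: 0.0092
grip_force: 59.7
```

Green is seated: contact at z = 0.1695 against an expected 0.1697. Release and go back to the gate grip.

```bash
python3 -m jog '[{"twist":[0,0,0],"linear":[0,0,-0.003],"jaw":-0.06},{"twist":[0,0,0],"linear":[0,0,0],"jaw":-0.06},{"twist":[0,0,0],"linear":[0,0,0],"jaw":-0.06},{"twist":[0,0,0],"linear":[0,0,0],"jaw":-0.06},{"twist":[0,0,0],"linear":[0,0,-0.03],"jaw":-0.06},{"twist":[0,0,0],"linear":[0,0,-0.03],"jaw":-0.06},{"twist":[0,0,0],"linear":[0,0,-0.03],"jaw":-0.06},{"twist":[0,0,0],"linear":[0,0,-0.03],"jaw":-0.06},{"twist":[0,0,0],"linear":[0,-0.055,0],"jaw":-0.06},{"twist":[0,0,0],"linear":[0,-0.055,0],"jaw":-0.06},{"twist":[0,0,0],"linear":[0,-0.055,0],"jaw":-0.06},{"twist":[0,0,0],"linear":[0,-0.055,0],"jaw":-0.06},{"twist":[0,0,0],"linear":[0,-0.055,0],"jaw":-0.06},{"twist":[0,0,0],"linear":[0,-0.055,0],"jaw":-0.06},{"twist":[0,0,0],"linear":[0,-0.055,0],"jaw":-0.06},{"twist":[0,0,0],"linear":[0,-0.055,0],"jaw":-0.06},{"twist":[0,0,0],"linear":[0,0,0],"jaw":-0.06},{"twist":[0,0,0],"linear":[0,0,0],"jaw":-0.06},{"twist":[0,0,0],"linear":[0,0,0],"jaw":-0.06}]'; python3 - <<'E'
from h import *
for cam in("top","scene"):
    p,d=viewer.capture(cam);P=cloud(cam,d);hsv=cv2.cvtColor(p,cv2.COLOR_RGB2HSV);H,S=hsv[...,0].astype(int),hsv[...,1]
    m=(d>0)&(H>50)&(H<75)&(S>150)&(abs(P[...,1]-.178)<.012)&(P[...,2]>.14)&(abs(P[...,0]-.587)<.046)
    q=P[m];print(cam,len(q),np.round(np.percentile(q,[2,50,98],axis=0),4) if len(q) else "")
    m2=(m).astype(np.uint8)
    if len(q)>20: print(fitbox({cam:m},(.587,.176),0,.08,.01,.152,.174))
E
```

```text
clock: 26.05
tool_pos: [0.5888, 0.0002, 0.2192]
ee_rot: [[-1.0, -0.008, 0.001], [-0.008, 1.0, 0.001], [-0.001, 0.001, -1.0]]
ft_force: [0.4, 1.5, 0.2]
gripper_width: 0.0404
grip_force: 0.0
top 69 [[0.5489 0.1736 0.1639]
 [0.5888 0.1764 0.172 ]
 [0.621  0.1822 0.1778]]
(array([0.58868264, 0.17800866, 1.34850424]), array([ 0., -0.,  0.]))
scene 142 [[0.5509 0.1773 0.1552]
 [0.5888 0.1857 0.1684]
 [0.6239 0.189  0.174 ]]
(array([0.58776193, 0.18203284, 0.39176502]), array([-0., -0., -0.]))
```

Green's strip height (0.172) matches red's original height. Descending on the gate grip.

```bash
python3 -m jog '[{"twist":[0,0,0],"linear":[0,-0.001,0.036],"jaw":-0.06},{"twist":[0,0,0],"linear":[0,0,0.036],"jaw":-0.06},{"twist":[0,0,0],"linear":[0,0,0.036],"jaw":-0.06},{"twist":[0,0,0],"linear":[0,0,0.036],"jaw":-0.06},{"twist":[0,0,0],"linear":[0,0,0.036],"jaw":-0.06},{"twist":[0,0,0],"linear":[0,0,0.036],"jaw":-0.06},{"twist":[0,0,0],"linear":[0,0,0.036],"jaw":-0.06},{"twist":[0,0,0],"linear":[0,0,0],"jaw":-0.06},{"twist":[0,0,0],"linear":[0,0,0],"jaw":-0.06},{"twist":[0,0,0],"linear":[0,0,0],"jaw":-1},{"twist":[0,0,0],"linear":[0,0,0],"jaw":-1},{"twist":[0,0,0],"linear":[0,0,0],"jaw":-1},{"twist":[0,0,0],"linear":[0,0,0],"jaw":-1},{"twist":[0,0,0],"linear":[0,0,0],"jaw":-1},{"twist":[0,0,0],"linear":[0,0,0],"jaw":-1},{"twist":[0,0,0],"linear":[0,0,0],"jaw":-1}]' 40
```

```text
clock: 27.48
tool_pos: [0.5892, -0.0001, 0.1188]
ee_rot: [[-1.0, -0.008, 0.002], [-0.008, 1.0, 0.001], [-0.002, 0.001, -1.0]]
ft_force: [-1.5, 2.8, 5.9]
gripper_width: 0.0091
grip_force: 40.5
```

Pushing the gate home (62 mm plus a little).

```bash
python3 -m jog '[{"twist":[0,0,0],"linear":[0,0.02,0],"jaw":-1},{"twist":[0,0,0],"linear":[0,0.02,0],"jaw":-1},{"twist":[0,0,0],"linear":[0,0.02,0],"jaw":-1},{"twist":[0,0,0],"linear":[0,0.02,0],"jaw":-1},{"twist":[0,0,0],"linear":[0,0.02,0],"jaw":-1},{"twist":[0,0,0],"linear":[0,0.02,0],"jaw":-1},{"twist":[0,0,0],"linear":[0,0.02,0],"jaw":-1},{"twist":[0,0,0],"linear":[0,0.02,0],"jaw":-1},{"twist":[0,0,0],"linear":[0,0.007,0],"jaw":-1},{"twist":[0,0,0],"linear":[0,0,0],"jaw":-1},{"twist":[0,0,0],"linear":[0,0,0],"jaw":-1},{"twist":[0,0,0],"linear":[0,0,0],"jaw":-1}]'
```

```text
clock: 28.48
tool_pos: [0.5894, 0.0621, 0.1188]
ee_rot: [[-1.0, -0.004, 0.003], [-0.004, 1.0, -0.004], [-0.003, -0.004, -1.0]]
ft_force: [1.9, -10.9, 5.6]
gripper_width: 0.0093
grip_force: 41.0
```

The gate is home at y = 0.0621, the same as at the start, with the stop pressing back. Release and retreat.

```bash
python3 -m jog '[{"twist":[0,0,0],"linear":[0,0,0],"jaw":-0.06},{"twist":[0,0,0],"linear":[0,-0.007,0],"jaw":-0.06},{"twist":[0,0,0],"linear":[0,0,0],"jaw":-0.06},{"twist":[0,0,0],"linear":[0,0,0],"jaw":-0.06},{"twist":[0,0,0],"linear":[0,0,-0.04],"jaw":-0.06},{"twist":[0,0,0],"linear":[0,0,-0.06],"jaw":-0.06},{"twist":[0,0,0],"linear":[0,0,-0.06],"jaw":-0.06},{"twist":[0,0,0],"linear":[0,0,-0.06],"jaw":-0.06},{"twist":[0,0,0],"linear":[0,0,-0.06],"jaw":-0.06},{"twist":[0,0,0],"linear":[0,0,-0.06],"jaw":-0.06},{"twist":[0,0,0],"linear":[0,0,-0.06],"jaw":-0.06},{"twist":[0,0,0],"linear":[0.08,0,0],"jaw":-0.06},{"twist":[0,0,0],"linear":[0.08,0,0],"jaw":-0.06},{"twist":[0,0,0],"linear":[0.08,0,0],"jaw":-0.06},{"twist":[0,0,0],"linear":[0,0,0],"jaw":-0.06},{"twist":[0,0,0],"linear":[0,0,0],"jaw":-0.06}]'; python3 - <<'E'
from h import *
p,d=viewer.capture("scene");P=cloud("scene",d)
m=(d>0)&(p.max(-1)<75)&(abs(P[...,0]-.586)<.045)&(P[...,1]>.0)&(P[...,1]<.1)&(P[...,2]>.09)&(P[...,2]<.135)
print(np.round(P[m].mean(0),3),m.sum())
M=strips(("scene",))
print({n:np.round(fitbox(M[n],(.57,y),6,.08,.01,.122,.144)[0],4) for n,y in(("red",-.2),("blue",-.13)) if n in M})
cv2.imwrite("pics/end.png",cv2.resize(p[110:310,230:430,::-1],None,fx=3,fy=3))
E
```

```text
clock: 29.82
tool_pos: [0.4907, 0.0629, 0.2778]
ee_rot: [[-1.0, -0.009, 0.0], [-0.009, 1.0, 0.001], [-0.0, 0.001, -1.0]]
ft_force: [-0.1, -0.3, 0.4]
gripper_width: 0.04
grip_force: 0.0
[0.587 0.069 0.11 ] 150
{'red': array([ 0.5738, -0.1898,  6.4514]), 'blue': array([ 0.5686, -0.1255,  5.8467])}
```

View pics/end.png

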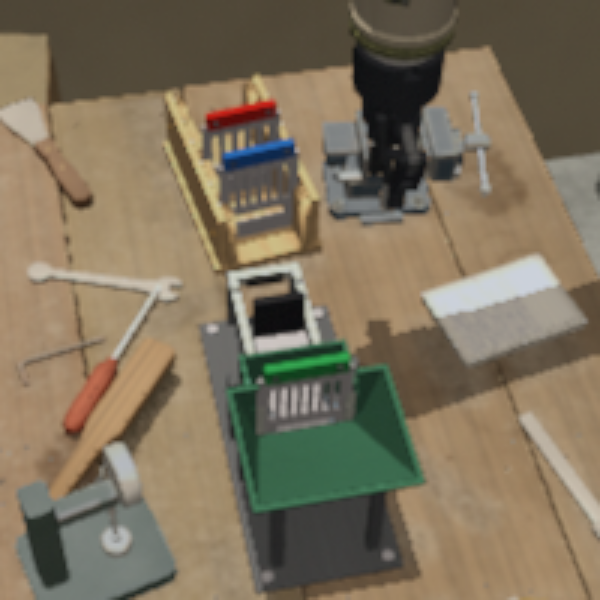

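The final picture shows green seated in the chute (308,365), the gate home (278,312), red in the middle slot (240,115) and blue in place (258,153). The gripper is clear of everything, so I'm handing in.

```bash
python3 -c "
from rig import manip;print(manip.hand_in())"
```

```text
the job is handed in; nothing more can be done
None
```

The screen change is done and handed in, but no verdict came back: by my measurements the green screen is fully seated in the chute, the gate is home, and the red screen is fully down in the rack's middle slot, leaning slightly within the groove's play, with the blue screen and tools left alone.

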